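# Lean the test panel and present the pen gauge

### The arm

A 6-joint arm with a two-finger parallel gripper is mounted at the origin on a cart in front of the work surface, level with it; the furniture and walls round the work are solid. World frame = base frame: x ahead of the robot, y to its left, z up, the work surface at z = 0. Lengths are in m, angles in degrees, forces in N, time in s.
With the tool pointing down it reaches from about 0.35 to 0.85 m from the base axis. Payload 8.1 kg.
Tool frame: the origin (TCP) lies on the centre line of the jaws, within the pads' length; the fingertips stand 25 mm ahead of it and the grasp point (between the pads) lies 6 mm ahead of it (env.tip_extent is the distance from the TCP to the fingertips, in m); z points along the fingers, y is the line along which they close (so a half turn about z gives the same grasp; the last joint's range is limited). The gripper opens to 93 mm and grips with 3 to 60 N. Pads are 15 mm wide; open, the fingers measure 128 mm over their backs; the gripper's body (75 mm by 188 mm) begins 65 mm behind the grasp point.
Start: joints at [-81.956, 7.471, 85.268, -0, 87.261, -4.893], TCP at [0.134, -0.585, 0.244] pointing down, gripper open.
Joint ranges: [-169.43, 169.43], [-51.17, 129.36], [1.28, 143.12], [-76.62, 256.62], [0, 156.53], [-152.29, 152.29]. Speed limits (degrees/s): [136.94, 136.94, 159.86, 180, 180, 180].

### API

Orientations are given as [roll, pitch, yaw] about the fixed x, y, z axes, in that order (R = Rz(yaw) Ry(pitch) Rx(roll)).
In Python, from bench import env, eyes, sign_off gives the robot as it stands.
- The arm moves only by the tool jog_arm, never from a script. Its arguments are lists of equal length, an entry for each row: "offset": the shift along the tool's x, y, z in m, a list of three; "yaw": the turn about the tool's z in degrees. In form: {"offset": [[tx, ty, tz], ...], "yaw": [yaw, ...]}. A call has exactly 8 rows; each row is the pose to reach, as a shift and turn from the pose commanded when the call began, along the tool's axes at that moment; what a row does not reach only later rows make up. A row lasts 1/10 s, in which the tool goes at most 50 mm and 8.59 degrees, less where a joint would pass 70% of its speed; a pose out of reach is approached as far as the arm can. A call with a gripper value outside its range is refused whole. "gripper" is the closure, from -1 (fully open) to 1 (shut), set as the call begins (left out, the last holds). The fingers move at their own pace and stop on an object; "force" is the grip in N (left out, the last holds). Time passes only in rows, so rows that repeat a pose let the fingers close, or fill a call up. It gives the time, the measured TCP pose, the force, the opening and the grip force at its end, in the units of the state.
- env.read_state(): the state, without advancing time (a new reading comes with each control period).
- eyes.camera(name): name is "scene" or "top" or "wrist"; returns (picture, depth): 420x560x3 uint8, blue, green, red; 420x560 float32, m along the optical axis (not along the pixel's ray), 0 where there is no reading.
- eyes.camera_info(name): a dict with "K" (3x3 intrinsics, pixels), "R" (3x3) and "t" (3): a world point X has camera coordinates R X + t. Camera axes: x right, y down, z forward; pixel columns grow to the right and rows downward; lengths in m; the calibration is good to about 2 mm. A picture is of the moment at which its call begins: read the wrist's pose just before it. camera_info takes no time and is no camera call; for the wrist camera it gives the pose at the moment of the call.
- sign_off(): hands the job in; it is judged then, once.
The state is a dict: "clock": time; "joint_pos": joint angles; "joint_velocities": joint speeds; "effort": joint torques, N m; "tool_pos": TCP position; "tool_rot": TCP orientation; "ft_force": force on the tool from outside, world axes, zero at the start; "wrist_torque": the same for the moment, N m; "width": finger opening in m; "finger_force": force on a finger pad.
Only numpy, scipy, OpenCV 4.12 (cv2) and the standard library are available. Lean on these libraries where they do the work, as an engineer would, in place of code of your own. Each camera call takes 0.05 s, during which the arm holds its last target. There are 200 camera calls.

### The job

Take the flat metal test panel from the worktop and lean it on the sloping rest, with one short end down on the lip, centred and lying flat against the sloping back, and let go of it. Then draw the pen gauge up out of its stand, tilt it square to the panel's face, and finish while still holding it in the air with its point over the middle of the panel, about 20 mm off the face. The pen must not touch the panel; leave the vial, jar and weight that stand around the work alone.

Things in the scene. Friction and masses are not known exactly. Their poses are not given: they have to be found in the camera images.
- panel_center (a point): Centre of the loose flat test panel: an aluminium plate 110 x 60 x 10 mm, 150 g, its upper face coated grey but for the two ends; it lies flat on the worktop. The point is half-way through its thickness; x runs along its 110 mm length, y across its 60 mm width, z along its thickness (up as it lies). Either end may go down.
- rest: The fixed aluminium sloping rest; origin under it on the worktop, below the middle of the seated panel; x level, away from the lip, y across, z up. Base plate 125 x 90 x 8 mm; the rest stands about 85 mm high in all.
- rest_back: Sloping back of the rest: plate 40 mm wide (the panel overhangs 10 mm each side), rising at 35 degrees. Origin on its upper surface, 60 mm above the worktop; x up the slope, y across, z out of it. It ends at x = 43 mm; the lip (40 mm wide) has its inner face at x = -55 mm and is 14 mm high. Seated, the panel's centre is at x 0, y 0, z 5 mm, its face at z 10 mm; let go 3 mm too high, it slides down.
- panel: The same test panel as a body; origin at the centre of its underside.
- stand: The fixed grey painted pen stand: block 64 x 64 mm, 50 mm high, on a foot plate 84 x 84 x 5 mm; origin at the centre of its underside on the worktop. The round hole in the middle of its top is 24 mm wide and 44 mm deep (floor 6 mm above the worktop).
- pen_center (a point): Middle of the pen gauge's length, on its axis: a loose plain metal round rod 20 mm thick, 150 mm long, 60 g, with black rings round its middle and a steel cap on its upper end; it stands point down in the stand's hole with 2 mm of play all round and 106 mm showing above the stand. z runs along it from the point to the capped end.
- pen: The pen gauge as a body; origin at its point.
- pen_tip (a point): The point of the pen gauge, 75 mm from its middle; from here the pen widens to 20 mm within 18 mm.
- white_vial: Bystander: white vial with a white cap, 22 mm across, 52 mm high; origin at the centre of its underside.
- jar: Bystander: round white jar with a screw lid, 61 mm across, 48 mm high; origin at the centre of its underside.
- small_weight: Bystander: metal balance weight, 24 mm across, 37 mm high; origin at the centre of its underside.
Not all that is in view belongs to the job. What is shaped like the pen but red or yellow is not meant.

How it is judged:
By the outcome, as a careful person would: the job done as asked, in the order asked, and still so for the second after the job is handed in, while the arm keeps its last pose, push and grip.
It also fails if it takes over 64 s, if anything falls off the work surface, if the arm or the gripper's body presses on something with over 40 N, if the wrist force passes 120 N, or if a joint passes its speed limit or range.

## Working session

There is one attempt and no reset: what is moved stays moved. The work goes in short steps, Python scripts to look and compute and a tool call to move; the robot and the scene stay as the last step left them, time stands still between calls to the robot, and variables do not carry over. Pictures are saved under pics/ and viewed, at most 10 in all, crops included, and the job is handed in when it is done.

Besides the shell and the picture viewer there is one more tool, called after ">>>" as name([rows], argument=value, ...), one row to a line, values as JSON. jog_arm: Moves the arm, as the interface text tells. Its arguments: {"type":"object","properties":{"offset":{"type":"array","items":{"type":"array","items":{"type":"number"}}},"yaw":{"type":"array","items":{"type":"number"}},"gripper":{"type":"number"},"force":{"type":"number"}},"required":["offset","yaw"]}

```bash
mkdir -p pics; ls; cat > h.py <<'E'
import numpy as np, cv2
from bench import env, eyes, sign_off
def ray(info,u,v):
    R,t,K=np.array(info["R"]),np.array(info["t"]),np.array(info["K"])
    return -R.T@t, R.T@np.linalg.inv(K)@np.array([u,v,1.])
def onplane(info,u,v,z):
    c,d=ray(info,u,v); return c+d*(z-c[2])/d[2]
def cloud(info,dep):
    R,t,K=np.array(info["R"]),np.array(info["t"]),np.array(info["K"])
    v,u=np.indices(dep.shape); P=np.stack([u,v,np.ones_like(u)],-1).reshape(-1,3)@np.linalg.inv(K).T
    return ((P*dep.reshape(-1,1)-t)@R).reshape(dep.shape+(3,))
E
python3 - <<'E'
from h import *
print(env.read_state())
for n in ("scene","top"):
    i=eyes.camera_info(n); p,d=eyes.camera(n); cv2.imwrite(f"pics/{n}0.png",p); np.save(f"{n}0.npy",d)
    c,r=ray(i,280,210); print(n,c.round(3),r.round(3),(d>0).mean())
E
```

```text
pics
{'clock': 0.0, 'joint_pos': array([-8.19554635e+01,  7.51303164e+00,  8.53305447e+01,  1.51402693e-03,
        8.72611307e+01, -4.89234596e+00]), 'joint_velocities': array([ 0.06787117,  0.13087809,  0.03527575, -0.02166258,  0.01393515,
        0.07762201]), 'effort': array([-2.98180552e-03, -5.59842610e+01, -4.91761351e+01,  7.64313480e-02,
        3.48999817e-02, -1.46259340e-04]), 'tool_pos': array([ 0.13429028, -0.58423515,  0.24259693]), 'tool_rot': array([-1.79895803e+02, -1.04364592e-02,  1.29367992e+01]), 'ft_force': array([-0.18927619,  0.35145934, -0.27023628]), 'wrist_torque': array([0.06455663, 0.04094106, 0.03854039]), 'finger_force': 0.0, 'width': 0.09293488890172413}
scene [0.023 0.557 0.721] [ 0.537 -0.584 -0.609] 0.996016156462585
top [ 0.446 -0.005  1.096] [ 0.129 -0.004 -0.992] 0.9960544217687075
```

View pics/top0.png

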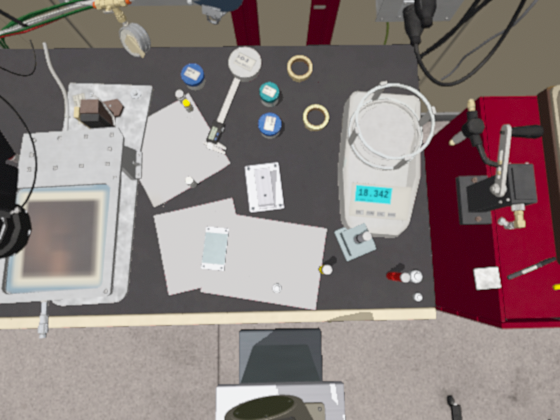

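View pics/scene0.png

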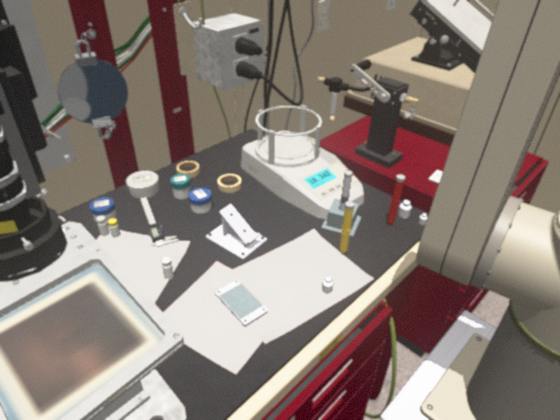

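```bash
python3 - <<'E'
from h import *
p=cv2.imread("pics/top0.png"); c=p[140:310,140:440]
cv2.imwrite("pics/top0c.png",cv2.resize(c,None,fx=2.6,fy=2.6,interpolation=cv2.INTER_CUBIC))
i=eyes.camera_info("top"); d=np.load("top0.npy"); P=cloud(i,d)
for u,v in [(215,248),(265,188),(355,240),(365,237),(278,288),(190,182),(325,269),(395,276),(370,250),(250,250),(300,160)]: print(u,v,P[v,u].round(3))
for (u0,v0,u1,v1) in [(195,220,240,280),(240,155,290,220),(330,215,385,265)]:
    Z=P[v0:v1:3,u0:u1:3,2]*1000; print(Z.round().astype(int))
E
```

```text
215 248 [0.492 0.161 0.01 ]
265 188 [0.639 0.028 0.053]
355 240 [ 0.502 -0.195  0.055]
365 237 [ 0.503 -0.198  0.161]
278 288 [ 0.388 -0.     0.038]
190 182 [0.658 0.219 0.054]
325 269 [ 0.434 -0.107  0.148]
395 276 [ 0.413 -0.277  0.101]
370 250 [ 0.478 -0.242  0.006]
250 250 [0.485 0.072 0.001]
300 160 [ 0.725 -0.066 -0.   ]
[[   4    2    0    3    0    3    1    4    1    3    4    1    4   -1
     0]
 [  -1   -1   -1    3    2   -1    2    0    3    0    2    1    2    0
     3]
 [   2    0    0    3   10 1096    3    3    2    0    2   -3    3    0
    -2]
 [  -1    5    1    0   13   10   12    9   14    9   10   11    3    3
     2]
 [   3    1    1    3   11   13    9   10    8    8    6   11    1    1
     4]
 [   0    3    4    1   10   14   11    6    8   11    9    8    0    1
     0]
 [  -2    1    0    3   12   11   13   12    8   10    9   -2    1    2
     2]
 [   1    2    1    7    8   10    9   10    8   14    9   -2    2   -1
     1]
 [  -1    1    4   13   11   14   10   10   14   12   10    2   -2    3
     2]
 [1096    3    3   11   12   13   10   13 1096    9
[... 3811 characters left out ...]
 [  -2    0    2    0    3   18   48   46   52   52   50   51   46   47
    49   -2   -1    2   -1]
 [   2    2    0    2    6    7   42   47   51   49   50   51   52   50
     6    5    1   -4    0]
 [   4   -3   -1    1   -1    5   23   51   50   49   52    4    4    7
    -2    6    0    0    1]
 [   0    1   -1   -2    2    5    6   51   51    6    5    6    1    0
    -1   -1    0    0    1]
 [   3   -3    2    2    2    5    5    6    6    1   -2   -1    2    3
     0   -1   -1    0    1]
 [  -3    3    0    3    1    1    9    1    2   -1   -2    3    0   -3
     5   -4   -1   -1    3]
 [   1    2   -2    3   -1    5    1    2    0   -1   -2   -3    2   -1
    -3    7    1   -1    2]]
```

View pics/top0c.png

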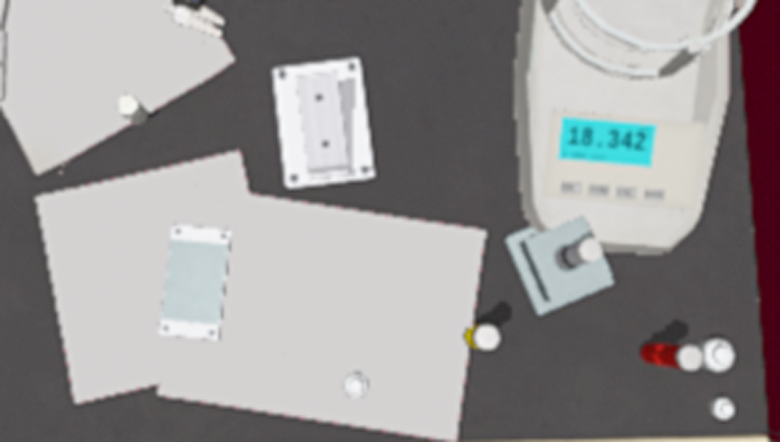

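```bash
cat >> h.py <<'E'
def rect(P,box,z0,z1,close=True):
    u0,v0,u1,v1=box; Q=P[v0:v1,u0:u1]; m=((Q[...,2]>z0)&(Q[...,2]<z1)).astype(np.uint8)
    m=cv2.medianBlur(m,3)
    n,l,s,_=cv2.connectedComponentsWithStats(m); k=1+s[1:,4].argmax(); X=Q[(l==k)][:,:2]
    (c,wh,a)=cv2.minAreaRect((X*1000).astype(np.float32)); return np.round(c,1),np.round(wh,1),round(a,1),X
E
python3 - <<'E'
from h import *
i=eyes.camera_info("top"); d=np.zeros((420,560)); ds=[]
for k in range(5): ds.append(eyes.camera("top")[1])
D=np.array(ds); D[D==0]=np.nan; d=np.nan_to_num(np.nanmedian(D,0)); np.save("top1.npy",d); P=cloud(i,d)
for nm,b,z0,z1 in [("panel",(190,215,245,285),.006,.02),("restbase",(238,150,292,222),.0045,.1),("back",(238,150,292,222),.02,.1),("standtop",(330,226,385,266),.042,.06),("pentop",(340,220,385,260),.14,.17),("foot",(330,230,385,266),.003,.06)]:
    c,wh,a,X=rect(P,b,z0,z1); print(nm,c,wh,a,"mean",(X.mean(0)*1000).round(1))
# back plane fit
Q=P[160:215,245:290].reshape(-1,3); Q=Q[(Q[:,2]>.033)&(Q[:,2]<.083)]
A=np.c_[Q[:,:2],np.ones(len(Q))]; co=np.linalg.lstsq(A,Q[:,2],rcond=None)[0]
r=Q[:,2]-A@co; k=abs(r)<.004; co=np.linalg.lstsq(A[k],Q[k,2],rcond=None)[0]
print("back slope",np.degrees(np.arctan(np.hypot(co[0],co[1]))),"dir",np.degrees(np.arctan2(co[1],co[0])),co)
E
```

```text
panel [491.5 162.4] [ 60.1 109.7] 83.4 mean [490.9 161.9]
restbase [651.   32.5] [125.1  89.9] 6.0 mean [646.4  31.6]
back [637.6  31.1] [94.6 39.8] 6.2 mean [639.   31.3]
standtop [ 514.1 -223.6] [ 65.6 107.7] 21.2 mean [ 506. -204.]
pentop [ 505.5 -202.5] [17.9 18. ] 44.3 mean [ 505.4 -202.4]
foot [ 511.1 -218.1] [ 84.7 114.3] 20.7 mean [ 498.3 -201.3]
back slope 33.57823361292607 dir 6.189145950212368 [ 0.65998164  0.07157045 -0.36873106]
```

>>> jog_arm([
  [0.04,-0.045,0],
  [0.08,-0.09,0],
  [0.12,-0.135,0],
  [0.16,-0.18,0],
  [0.2,-0.225,0],
  [0.24,-0.27,0],
  [0.28,-0.315,0],
  [0.3,-0.34,0],
], yaw=[2.4,4.9,7.3,9.8,12.2,14.6,17.1,19.5], gripper=-1)

```text
clock: 1.15
tool_pos: [0.3262, -0.2318, 0.2439]
tool_rot: [180.0, -0.1, -6.7]
ft_force: [0.2, -0.5, -0.2]
width: 0.0927
finger_force: 0.0
```

```bash
cat >> h.py <<'E'
def pose():
    # pose averaged is one reading; returns pos (mm) and world yaw of the tool x axis
    s=env.read_state(); return s["tool_pos"]*1000, s["tool_rot"], s
def togo(x,y,z,yaw):
    p,r,s=pose(); a=np.radians(r[2]); d=np.array([x,y,z])-p
    o=np.array([d[0]*np.cos(a)+d[1]*np.sin(a), d[0]*np.sin(a)-d[1]*np.cos(a), -d[2]])
    print("t",round(s["clock"],2),"tcp",p.round(1),"rot",r.round(1),"w",round(s["width"]*1000,1),"F",s["ft_force"].round(1)); print("offset",o.round(1),"turn",round((r[2]-yaw+180)%360-180,1))
E
python3 -c "
from h import *
togo(532.9,157.3,244,-6.6)
togo(532.9,157.3,244,-6.6)"
```

```text
t 1.15 tcp [ 326.2 -231.8  243.9] rot [ 1.8e+02 -1.0e-01 -6.7e+00] w 92.7 F [ 0.2 -0.5 -0.2]
offset [ 1.599e+02 -4.105e+02 -1.000e-01] turn -0.1
t 1.15 tcp [ 326.2 -231.8  243.9] rot [ 1.8e+02 -1.0e-01 -6.7e+00] w 92.7 F [ 0.2 -0.5 -0.2]
offset [ 1.599e+02 -4.105e+02 -1.000e-01] turn -0.1
```

>>> jog_arm([
  [0.018,-0.045,0.01],
  [0.036,-0.09,0.02],
  [0.054,-0.135,0.03],
  [0.072,-0.18,0.04],
  [0.09,-0.225,0.05],
  [0.108,-0.27,0.06],
  [0.126,-0.315,0.07],
  [0.14,-0.35,0.08],
], yaw=[0,0,0,0,0,0,0,0])

```text
clock: 1.95
tool_pos: [0.5057, 0.1009, 0.1634]
tool_rot: [-180.0, -0.0, -6.5]
ft_force: [-0.3, 0.7, 0.6]
width: 0.0932
finger_force: 0.0
```

>>> jog_arm([
  [0,0,0],
  [0,0,0],
  [0,0,0],
  [0,0,0],
  [0,0,0],
  [0,0,0],
  [0,0,0],
  [0,0,0],
], yaw=[0,0,0,0,0,0,0,0])

```text
clock: 2.75
tool_pos: [0.5048, 0.098, 0.1638]
tool_rot: [-180.0, -0.0, -6.6]
ft_force: [0.1, 0.3, 0.7]
width: 0.0929
finger_force: 0.0
```

```bash
python3 -c "
from h import *
togo(532.9,157.3,27,-6.6)
i=eyes.camera_info('wrist');p,d=eyes.camera('wrist');cv2.imwrite('pics/w1.png',p)
P=cloud(i,d)
Q=P.reshape(-1,3); k=(Q[:,2]>.006)&(Q[:,2]<.016)&(Q[:,0]>.42)&(Q[:,0]<.57)&(Q[:,1]>.1)&(Q[:,1]<.22)
c=cv2.minAreaRect((Q[k][:,:2]*1000).astype(np.float32)); print(c,k.sum())"
```

```text
t 2.75 tcp [504.8  98.  163.8] rot [-180.    -0.    -6.6] w 92.9 F [0.1 0.3 0.7]
offset [ 21.1 -62.2 136.8] turn 0.0
((492.85968017578125, 160.7394561767578), (60.39628219604492, 109.44764709472656), 83.35759735107422) 5416
```

>>> jog_arm([
  [0.011,-0.031,0.02],
  [0.022,-0.0625,0.04],
  [0.022,-0.0625,0.07],
  [0.022,-0.0625,0.1],
  [0.022,-0.0625,0.12],
  [0.022,-0.0625,0.132],
  [0.022,-0.0625,0.1365],
  [0.022,-0.0625,0.1365],
], yaw=[0,0,0,0,0,0,0,0])

```text
clock: 3.6
tool_pos: [0.5338, 0.1577, 0.0272]
tool_rot: [180.0, 0.0, -6.6]
ft_force: [-0.2, -0.2, 0.6]
width: 0.093
finger_force: 0.0
```

>>> jog_arm([
  [0,0,0],
  [0,0,0],
  [0,0,0],
  [0,0,0],
  [0,0,0],
  [0,0,0],
  [0,0,0],
  [0,0,0],
], yaw=[0,0,0,0,0,0,0,0], gripper=1, force=5)

```text
clock: 4.4
tool_pos: [0.534, 0.1578, 0.0275]
tool_rot: [-180.0, -0.0, -6.6]
ft_force: [-1.2, -0.2, 4.4]
width: 0.0601
finger_force: 5.0
```

>>> jog_arm([
  [-0.001,0,-0.009],
  [-0.002,0,-0.018],
  [-0.004,0,-0.026],
  [-0.007,0,-0.034],
  [-0.0105,0,-0.041],
  [-0.015,0,-0.048],
  [-0.019,0,-0.053],
  [-0.0225,0,-0.0575],
], yaw=[0,0,0,0,0,0,0,0], force=4)

```text
clock: 5.2
tool_pos: [0.5112, 0.1604, 0.0852]
tool_rot: [-180.0, -0.0, -6.6]
ft_force: [0.5, -1.3, -0.7]
width: 0.0598
finger_force: 4.0
```

```bash
cat >> h.py <<'E'
def plate(P,lo,hi):
    Q=P.reshape(-1,3); Q=Q[((Q>np.array(lo))&(Q<np.array(hi))).all(1)]
    A=np.c_[Q[:,:2],np.ones(len(Q))]; k=np.ones(len(Q),bool)
    for _ in range(6):
        co=np.linalg.lstsq(A[k],Q[k,2],rcond=None)[0]; k=abs(Q[:,2]-A@co)<.005
    X=Q[k]; print("n",k.sum(),"slope",np.degrees(np.arctan(np.hypot(*co[:2]))).round(1),"dir",np.degrees(np.arctan2(co[1],co[0])).round(1),"mean",(X.mean(0)*1000).round(1),"lo",(np.percentile(X,1,0)*1000).round(1),"hi",(np.percentile(X,99,0)*1000).round(1)); return co,X
E
python3 -c "
from h import *
togo(0,0,0,0)
i=eyes.camera_info('scene');p,d=eyes.camera('scene');cv2.imwrite('pics/s2.png',p)
plate(cloud(i,d),(.41,.135,.012),(.5,.185,.12))"
```

```text
t 5.2 tcp [511.2 160.4  85.2] rot [-180.    -0.    -6.6] w 59.8 F [ 0.5 -1.3 -0.7]
offset [-489.5  217.8   85.2] turn -6.6
n 924 slope 36.3 dir -6.8 mean [467.1 160.5  36.7] lo [433.3 135.8  12.5] hi [499.2 184.6  62.1]
```

View pics/s2.png

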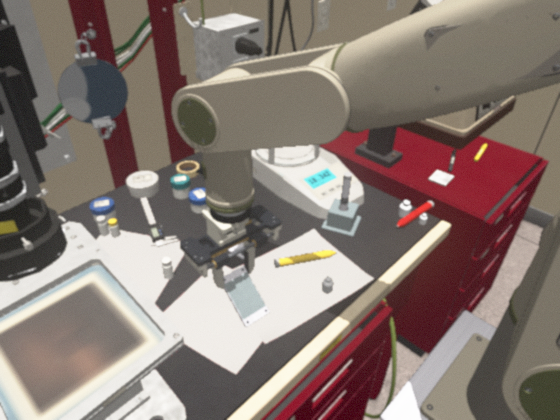

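```bash
python3 - <<'E'
from h import *
for n,f in (("top","top1"),("scene","scene0")):
    P=cloud(eyes.camera_info(n),np.load(f+".npy")).reshape(-1,3)*1000
    a=np.radians(6.1); d=P-np.array([651,32.5,0]); s=d[:,0]*np.cos(a)+d[:,1]*np.sin(a); y=-d[:,0]*np.sin(a)+d[:,1]*np.cos(a); z=P[:,2]
    k=(abs(y)<17)&(z>20)&(abs(s)<75); b=k&(s>-35)&(s<20)
    s0=np.median(s[b]-(z[b]-60)/np.tan(np.radians(35))); print(n,"s0",s0.round(1),b.sum(),"slope",np.polyfit(s[b],z[b],1).round(3))
    q=(z>20)&(z<95)&(abs(s)<75)&(abs(y)<40); print(" s range",np.percentile(s[q],[.5,1,99,99.5]).round(1)); 
    m=q&(s>-40)&(s<30); print(" y range",np.percentile(y[m],[1,99]).round(1))
    base=(z>4)&(z<13)&(abs(s)<80)&(abs(y)<60)
    print(" base",np.percentile(s[base],[1,99]).round(1),np.percentile(y[base],[1,99]).round(1))
    for lo in range(-66,-40,2):
        w=k&(s>=lo)&(s<lo+2)
        if w.any(): print((lo+1,np.median(z[w]).round(1)),end=' ')
    print()
E
```

```text
top s0 -4.7 322 slope [ 0.704 63.354]
 s range [-60.5 -60.   32.2  32.7]
 y range [-19.6  19.5]
 base [-61.8  61.3] [-44.4  44.3]
(-61, np.float64(37.6)) (-59, np.float64(38.9)) (-57, np.float64(39.1)) (-55, np.float64(38.1)) (-53, np.float64(35.6)) (-51, np.float64(32.1)) (-49, np.float64(29.2)) (-47, np.float64(30.3)) (-45, np.float64(31.7)) (-43, np.float64(32.6)) (-41, np.float64(34.4)) 
scene s0 -6.4 355 slope [ 0.488 60.124]
 s range [-60.1 -59.5  31.2  32. ]
 y range [-20.1  20. ]
 base [-74.9  73.8] [-56.3  55.5]
(-61, np.float64(39.1)) (-59, np.float64(39.8)) (-57, np.float64(40.4)) (-55, np.float64(40.0)) (-49, np.float64(32.5)) (-47, np.float64(32.3)) (-45, np.float64(32.4)) (-43, np.float64(34.0)) (-41, np.float64(35.2))
```

>>> jog_arm([
  [0,0,0],
  [0,0,0],
  [0,0,-0.03],
  [0,0,-0.06],
  [0,0,-0.09],
  [0,0,-0.1],
  [0,0,-0.1],
  [0,0,-0.1],
], yaw=[0,0,0,0,0,0,0,0], force=40)

```text
clock: 6.05
tool_pos: [0.5107, 0.1601, 0.1828]
tool_rot: [180.0, 0.1, -6.6]
ft_force: [0.6, -0.3, -2.6]
width: 0.0589
finger_force: 40.0
```

```bash
python3 -c "
from h import *
togo(679.1,35.5,135,6.1)
i=eyes.camera_info('scene');p,d=eyes.camera('scene')
plate(cloud(i,d),(.41,.135,.1),(.5,.185,.22))"
```

```text
t 6.05 tcp [510.7 160.1 182.8] rot [ 1.8e+02  1.0e-01 -6.6e+00] w 58.9 F [ 0.6 -0.3 -2.6]
offset [181.5 104.5  47.8] turn -12.7
n 1077 slope 37.0 dir -6.3 mean [465.9 160.2 132.9] lo [431.4 135.8 107.2] hi [499.2 184.2 159.8]
```

>>> jog_arm([
  [0.03,0.017,0],
  [0.06,0.034,0],
  [0.09,0.052,0],
  [0.12,0.069,0],
  [0.15,0.086,0],
  [0.17,0.098,0],
  [0.1815,0.1045,0],
  [0.1815,0.1045,0],
], yaw=[-2,-4,-6,-8,-10,-12,-12.7,-12.7])

```text
clock: 6.9
tool_pos: [0.6796, 0.0343, 0.1815]
tool_rot: [-180.0, 0.2, 6.0]
ft_force: [-0.8, 0.4, -2.1]
width: 0.0594
finger_force: 40.0
```

```bash
python3 -c "
from h import *
togo(679.1,35.5,135,6.1)
i=eyes.camera_info('scene');p,d=eyes.camera('scene');cv2.imwrite('pics/s3.png',cv2.resize(p[130:330,130:380],None,fx=2.5,fy=2.5))
P=cloud(i,d)
plate(P,(.59,0,.11),(.67,.06,.2))"
```

```text
t 6.9 tcp [679.6  34.3 181.5] rot [-180.     0.2    6. ] w 59.4 F [-0.8  0.4 -2.1]
offset [-0.4 -1.2 46.5] turn -0.1
n 735 slope 36.7 dir 5.9 mean [637.5  31.4 134.1] lo [605.1   1.2 110.5] hi [669.3  59.3 159. ]
```

View pics/s3.png

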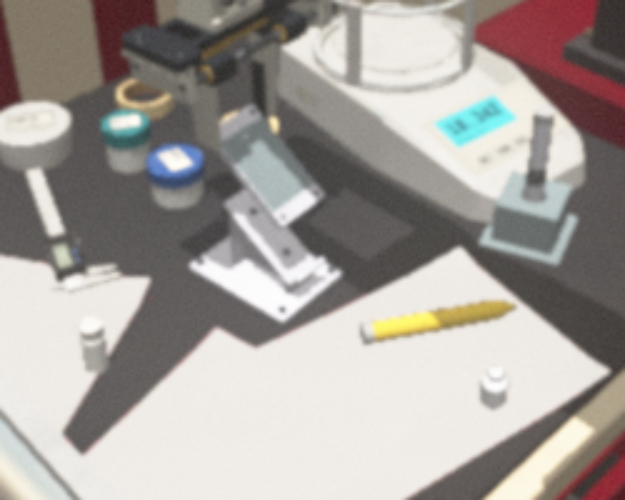

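>>> jog_arm([
  [0,-0.001,0.02],
  [0,-0.001,0.04],
  [0,-0.001,0.055],
  [0,-0.001,0.061],
  [0,-0.001,0.063],
  [0,-0.001,0.0645],
  [0,-0.001,0.066],
  [0,-0.001,0.066],
], yaw=[0,0,0,0,0,0,0,0])

```text
clock: 7.75
tool_pos: [0.6802, 0.0368, 0.1194]
tool_rot: [180.0, -0.1, 6.1]
ft_force: [-0.9, -0.4, -1.4]
width: 0.059
finger_force: 40.0
```

```bash
python3 -c "
from h import *
togo(679.1,35.5,114,6.1)
i=eyes.camera_info('scene');p,d=eyes.camera('scene')
P=cloud(i,d)
plate(P,(.59,0,.04),(.67,.06,.13))"
```

```text
t 7.75 tcp [680.2  36.8 119.4] rot [ 1.8e+02 -1.0e-01  6.1e+00] w 59.0 F [-0.9 -0.4 -1.4]
offset [-1.2  1.1  5.4] turn 0.0
n 741 slope 36.8 dir 6.2 mean [634.   31.9  68.3] lo [594.1   2.2  40.7] hi [669.   59.4  95.7]
```

>>> jog_arm([
  [0,0,0.0005],
  [0,0,0.001],
  [0,0,0.0015],
  [0,0,0.002],
  [0,0,0.0025],
  [0,0,0.003],
  [0,0,0.003],
  [0,0,0.003],
], yaw=[0,0,0,0,0,0,0,0])

```text
clock: 8.6
tool_pos: [0.6796, 0.0368, 0.1156]
tool_rot: [-180.0, 0.0, 6.1]
ft_force: [-0.2, -0.2, -1.1]
width: 0.0594
finger_force: 40.0
```

>>> jog_arm([
  [0,0,0.0005],
  [0,0,0.001],
  [0,0,0.0015],
  [0,0,0.002],
  [0,0,0.0025],
  [0,0,0.003],
  [0,0,0.003],
  [0,0,0.003],
], yaw=[0,0,0,0,0,0,0,0])

```text
clock: 9.4
tool_pos: [0.6798, 0.0368, 0.1136]
tool_rot: [180.0, -0.0, 6.1]
ft_force: [-4.1, -0.1, 6.8]
width: 0.0594
finger_force: 40.0
```

>>> jog_arm([
  [-0.0004,0,0.0001],
  [-0.0008,0,0.0003],
  [-0.0012,0,0.0006],
  [-0.0016,0,0.0009],
  [-0.002,0,0.0012],
  [-0.0024,0,0.0015],
  [-0.0024,0,0.0015],
  [-0.0024,0,0.0015],
], yaw=[0,0,0,0,0,0,0,0])

```text
clock: 10.2
tool_pos: [0.6781, 0.0365, 0.1124]
tool_rot: [180.0, -0.1, 6.1]
ft_force: [-1.4, 0.3, 5.9]
width: 0.0594
finger_force: 40.0
```

>>> jog_arm([
  [-0.0004,0,0.0003],
  [-0.0008,0,0.0006],
  [-0.0012,0,0.0008],
  [-0.0016,0,0.0011],
  [-0.0016,0,0.0011],
  [-0.0016,0,0.0011],
  [-0.0016,0,0.0011],
  [-0.0016,0,0.0011],
], yaw=[0,0,0,0,0,0,0,0])

```text
clock: 11.0
tool_pos: [0.6778, 0.0364, 0.1123]
tool_rot: [180.0, -0.3, 6.1]
ft_force: [2.4, -0.4, 6.8]
width: 0.0597
finger_force: 40.0
```

```bash
python3 -c "
from h import *
togo(679.1,35.5,114,6.1)
i=eyes.camera_info('scene');p,d=eyes.camera('scene')
P=cloud(i,d)
plate(P,(.59,0,.04),(.67,.06,.13))
cv2.imwrite('pics/s4.png',cv2.resize(p[180:280,190:290],None,fx=5,fy=5,interpolation=cv2.INTER_CUBIC))"
```

```text
t 11.0 tcp [677.8  36.4 112.3] rot [180.   -0.3   6.1] w 59.7 F [ 2.4 -0.4  6.8]
offset [ 1.2  1.  -1.7] turn 0.0
n 748 slope 34.9 dir 5.7 mean [633.1  31.6  64.5] lo [596.5   2.3  40.4] hi [669.1  59.3  90.8]
```

View pics/s4.png

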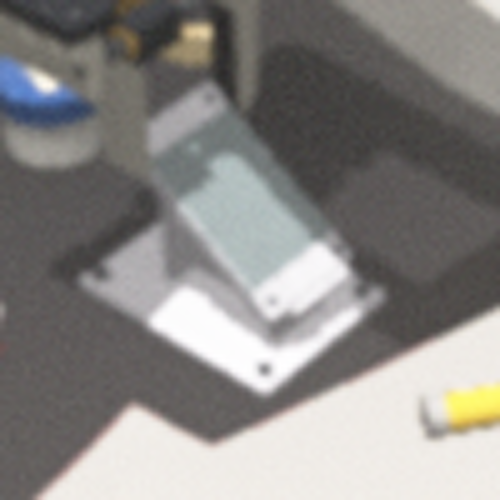

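>>> jog_arm([
  [0,0.0008,-0.0005],
  [0,0.0008,-0.0005],
  [0,0.0008,-0.0005],
  [0,0.0008,-0.0005],
  [0,0.0008,-0.0005],
  [0,0.0008,-0.0005],
  [0,0.0008,-0.0005],
  [0,0.0008,-0.0005],
], yaw=[0,0,0,0,0,0,0,0], force=4)

```text
clock: 11.85
tool_pos: [0.6757, 0.0356, 0.1105]
tool_rot: [-180.0, 0.0, 6.1]
ft_force: [2.3, 2.3, 4.2]
width: 0.0601
finger_force: 4.0
```

>>> jog_arm([
  [0,0,0],
  [0,0,0],
  [0,0,0],
  [0,0,0],
  [0,0,0],
  [0,0,0],
  [0,0,0],
  [0,0,0],
], yaw=[0,0,0,0,0,0,0,0], gripper=-1)

```text
clock: 12.65
tool_pos: [0.6758, 0.0356, 0.1106]
tool_rot: [180.0, -0.0, 6.1]
ft_force: [0.4, -0.2, -1.0]
width: 0.0932
finger_force: 0.0
```

>>> jog_arm([
  [0,0,-0.01],
  [0,0,-0.03],
  [0,0,-0.06],
  [0,0,-0.1],
  [0,0,-0.14],
  [0,0,-0.16],
  [0,0,-0.16],
  [0,0,-0.16],
], yaw=[0,0,0,0,0,0,0,0])

```text
clock: 13.45
tool_pos: [0.676, 0.0356, 0.271]
tool_rot: [180.0, -0.1, 6.1]
ft_force: [-0.2, -1.1, -1.2]
width: 0.0927
finger_force: 0.0
```

```bash
python3 - <<'E'
from h import *
togo(505,-202,250,6.1)
for n in("scene","wrist"):
    i=eyes.camera_info(n);p,d=eyes.camera(n); P=cloud(i,d); print(n)
    co,X=plate(P,(.58,-.01,.045),(.71,.08,.12))
    print(cv2.minAreaRect((X[:,:2]*1000).astype(np.float32)))
E
```

```text
t 13.45 tcp [676.   35.6 271. ] rot [ 1.8e+02 -1.0e-01  6.1e+00] w 92.7 F [-0.2 -1.1 -1.2]
offset [-195.4  217.9   21. ] turn 0.0
scene
n 902 slope 34.6 dir 5.7 mean [645.7  33.3  73.4] lo [603.9   1.4  45.2] hi [687.4  63.6 101.7]
((644.5903930664062, 31.30084228515625), (89.18043518066406, 63.92761993408203), 5.553414821624756)
wrist
n 2655 slope 34.5 dir 5.9 mean [655.4  31.4  76.6] lo [611.4   0.8  46. ] hi [691.   61.9  99.2]
((650.2322998046875, 30.818866729736328), (81.65894317626953, 59.956729888916016), 5.961548328399658)
```

>>> jog_arm([
  [-0.03,0.034,0],
  [-0.06,0.067,0],
  [-0.09,0.1,0],
  [-0.12,0.134,0],
  [-0.15,0.167,0],
  [-0.17,0.19,0.01],
  [-0.185,0.206,0.02],
  [-0.195,0.218,0.02],
], yaw=[0,0,0,0,0,0,0,0])

```text
clock: 14.35
tool_pos: [0.5026, -0.2025, 0.2471]
tool_rot: [-179.8, 0.3, 6.1]
ft_force: [-0.6, -0.1, -0.0]
width: 0.0928
finger_force: 0.0
```

```bash
python3 - <<'E'
from h import *
togo(505,-202,250,6.1)
i=eyes.camera_info("top");p,d=eyes.camera("top"); P=cloud(i,d); cv2.imwrite("pics/t5.png",p)
co,X=plate(P,(.58,-.03,.04),(.71,.09,.12)); r=cv2.minAreaRect((X[:,:2]*1000).astype(np.float32)); print("panel",r, co@[r[0][0]/1000,r[0][1]/1000,1])
for n in ("scene","top"):
    P=cloud(eyes.camera_info(n),np.load(n+"0.npy")).reshape(-1,3)*1000; Q=P[(abs(P[:,0]-505)<30)&(abs(P[:,1]+202)<30)]
    for z in range(62,165,12):
        q=Q[abs(Q[:,2]-z)<6]; print(n,z,len(q),(np.median(q,0).round(1),q.min(0).round(1)[:2],q.max(0).round(1)[:2]) if len(q) else '')
    b=Q[abs(Q[:,2]-50)<5]; print(n,b.mean(0))
i=eyes.camera_info("wrist");p,d=eyes.camera("wrist"); P=cloud(i,d); 
cv2.imwrite("pics/w5.png",p); Q=P.reshape(-1,3)*1000; q=Q[(abs(Q[:,0]-505)<50)&(abs(Q[:,1]+202)<50)]; print(len(q))
for z in range(50,165,10):
    k=q[abs(q[:,2]-z)<5]
    if len(k): print("w",z,len(k),k.mean(0).round(1),k[:,:2].min(0).round(1),k[:,:2].max(0).round(1))
E
```

```text
t 14.35 tcp [ 502.6 -202.5  247.1] rot [-179.8    0.3    6.1] w 92.8 F [-0.6 -0.1 -0. ]
offset [ 2.4 -0.3 -2.9] turn -0.0
n 913 slope 34.6 dir 5.8 mean [644.6  32.   71.2] lo [599.6   0.8  40.4] hi [687.9  63.3 100.8]
panel ((641.1070556640625, 31.713760375976562), (95.85906982421875, 59.8745002746582), 5.990735054016113) 0.06876112483575136
scene 62 22 (array([ 505.4, -196.7,   61.2]), array([ 499.4, -199.7]), array([ 514.9, -192.3]))
scene 74 21 (array([ 503.9, -196.5,   74.5]), array([ 499.4, -199.2]), array([ 510. , -192.8]))
scene 86 31 (array([ 499.3, -197.3,   87.1]), array([ 495.9, -209.3]), array([ 512.7, -191.9]))
scene 98 36 (array([ 502. , -197.7,   98. ]), array([ 496.7, -209.1]), array([ 515.4, -192.4]))
scene 110 34 (array([ 502.7, -197.3,  111.2]), array([ 496.7, -210. ]), array([ 514. , -192.5]))
scene 122 30 (array([ 500. , -197.6,  122.1]), array([ 496.4, -208.8]), array([ 510.8, -194. ]))
scene 134 37 (array([ 502.4, -197.2,  134.1]), array([ 496. , -209.3]), array([ 515.6, -193.8]))
scene 146 35 (array([ 500. , -198. ,  145.7]), array([ 495.3, -212.1]), array([ 5
[... 1125 characters left out ...]
w 60 27 [ 513.3 -204.8   60.3] [ 506.6 -213. ] [ 515.9 -195.3]
w 70 24 [ 513.6 -203.1   70.6] [ 508.2 -212.5] [ 515.9 -193.6]
w 80 34 [ 513.4 -203.6   80.1] [ 505.3 -212.8] [ 515.8 -193.8]
w 90 49 [ 512.8 -202.5   90.1] [ 507.1 -211.2] [ 515.4 -192.3]
w 100 40 [ 512.2 -203.3  100. ] [ 505.3 -211.2] [ 514.9 -193.4]
w 110 47 [ 512.7 -202.1  110. ] [ 508.6 -209.7] [ 514.8 -192.1]
w 120 48 [ 512.3 -200.9  120. ] [ 506.6 -209.7] [ 514.4 -191.7]
w 130 61 [ 511.9 -201.5  130.1] [ 504.8 -209.8] [ 514.2 -191.9]
w 140 61 [ 511.8 -200.7  140.2] [ 504.7 -209.7] [ 513.8 -190.8]
w 150 99 [ 508.4 -198.6  151.8] [ 493.8 -208.7] [ 514.  -189.3]
w 160 389 [ 504.  -199.2  156. ] [ 494.  -208.7] [ 513.7 -189.5]
```

>>> jog_arm([
  [0.0024,0,0.02],
  [0.0024,0,0.05],
  [0.0024,0,0.08],
  [0.0024,0,0.1],
  [0.0024,0,0.115],
  [0.0024,0,0.123],
  [0.0024,0,0.125],
  [0.0024,0,0.125],
], yaw=[0,0,0,0,0,0,0,0])

```text
clock: 15.25
tool_pos: [0.5082, -0.2018, 0.1262]
tool_rot: [180.0, -0.0, 6.2]
ft_force: [0.6, 0.7, -0.2]
width: 0.0929
finger_force: 0.0
```

>>> jog_arm([
  [0,0,0],
  [0,0,0],
  [0,0,0],
  [0,0,0],
  [0,0,0],
  [0,0,0],
  [0,0,0],
  [0,0,0],
], yaw=[0,0,0,0,0,0,0,0], gripper=1, force=12)

```text
clock: 16.05
tool_pos: [0.5076, -0.2018, 0.1255]
tool_rot: [-180.0, 0.0, 6.1]
ft_force: [-0.4, -0.2, -0.6]
width: 0.0337
finger_force: 0.0
```

>>> jog_arm([
  [0,0,0],
  [0,0,0],
  [0,0,0],
  [0,0,0],
  [0,0,-0.01],
  [0,0,-0.02],
  [0,0,-0.032],
  [0,0,-0.032],
], yaw=[0,0,0,0,0,0,0,0])

```text
clock: 16.85
tool_pos: [0.5091, -0.2025, 0.1606]
tool_rot: [179.9, -0.2, 6.1]
ft_force: [0.4, -1.0, -1.2]
width: 0.0197
finger_force: 12.0
```

```bash
cat >> h.py <<'E'
def pen(n,lo,hi,show=None):
    i=eyes.camera_info(n);p,d=eyes.camera(n); P=cloud(i,d)
    if show: cv2.imwrite(show,p)
    k=((P>np.array(lo))&(P<np.array(hi))).all(2); Q=P[k]*1000
    c=np.median(Q,0); k=np.linalg.norm((Q-c),axis=1)<90; Q=Q[k]; c=Q.mean(0)
    v=np.linalg.svd(Q-c)[2][0]; v*=np.sign(v[2]); print(n,len(Q),"c",c.round(1),"axis",v.round(3),"tilt",np.degrees(np.arccos(v[2])).round(1),"dir",np.degrees(np.arctan2(v[1],v[0])).round(1),"zmin/max",np.percentile(Q[:,2],[1,99]).round(1)); return Q
E
python3 -c "
from h import *
togo(505,-202,250,6.1)
pen('scene',(.47,-.24,.056),(.54,-.16,.13))"
```

```text
t 16.85 tcp [ 509.1 -202.5  160.6] rot [179.9  -0.2   6.1] w 19.7 F [ 0.4 -1.  -1.2]
offset [ -4.   -0.9 -89.4] turn 0.0
scene 194 c [ 503.3 -197.8   94.9] axis [-0.037 -0.01   0.999] tilt 2.2 dir -165.2 zmin/max [ 56.6 129.5]
```

>>> jog_arm([
  [-0.008,0,0.002],
  [-0.016,0,0.004],
  [-0.024,0,0.006],
  [-0.031,0,0.009],
  [-0.038,0,0.012],
  [-0.044,0,0.0155],
  [-0.049,0,0.019],
  [-0.053,0,0.0225],
], yaw=[0,0,0,0,0,0,0,0])

```text
clock: 17.7
tool_pos: [0.4542, -0.2074, 0.1345]
tool_rot: [-180.0, 0.0, 6.1]
ft_force: [-0.1, -0.5, 1.3]
width: 0.0195
finger_force: 12.0
```

```bash
python3 -c "
from h import *
togo(505,-202,250,6.1)
pen('scene',(.43,-.24,.058),(.54,-.16,.115),'pics/s6.png')
p=cv2.imread('pics/s6.png'); cv2.imwrite('pics/s6c.png',cv2.resize(p[130:270,270:410],None,fx=4,fy=4))"
```

```text
t 17.7 tcp [ 454.2 -207.4  134.5] rot [-180.     0.     6.1] w 19.5 F [-0.1 -0.5  1.3]
offset [ 5.110e+01  1.000e-01 -1.155e+02] turn 0.0
scene 162 c [ 483.4 -198.9   87.2] axis [-0.615 -0.128  0.778] tilt 38.9 dir -168.2 zmin/max [ 58.6 114.7]
```

View pics/s6c.png

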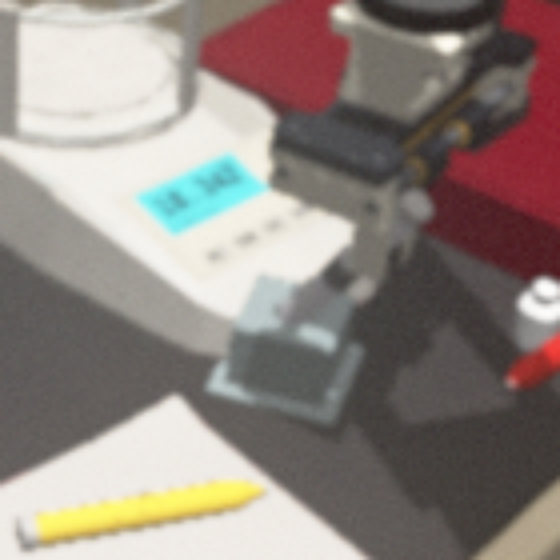

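>>> jog_arm([
  [0,0,0],
  [0,0,0],
  [-0.006,0,-0.01],
  [-0.012,0,-0.02],
  [-0.018,0,-0.04],
  [-0.018,0,-0.07],
  [-0.018,0,-0.1],
  [-0.018,0,-0.13],
], yaw=[0,0,0,0,0,0,0,0], force=40)

```text
clock: 18.55
tool_pos: [0.4365, -0.2093, 0.2674]
tool_rot: [180.0, -0.0, 6.1]
ft_force: [0.4, -1.2, -0.6]
width: 0.0193
finger_force: 40.0
```

```bash
python3 - <<'E'
from h import *
togo(505,-202,250,6.1)
Q=pen('scene',(.40,-.26,.13),(.54,-.16,.245),'pics/s7.png')
Q=pen('scene',(.40,-.26,.13),(.54,-.16,.24))
p=cv2.imread('pics/s7.png'); cv2.imwrite('pics/s7c.png',cv2.resize(p[90:250,270:430],None,fx=3.7,fy=3.7))
E
```

```text
t 18.55 tcp [ 436.5 -209.3  267.4] rot [180.   -0.    6.1] w 19.3 F [ 0.4 -1.2 -0.6]
offset [68.9  0.1 17.4] turn 0.0
scene 240 c [ 471.4 -199.8  212. ] axis [-0.539 -0.034  0.842] tilt 32.7 dir -176.4 zmin/max [172.  243.6]
scene 202 c [ 476.3 -201.   213.6] axis [-0.558 -0.032  0.829] tilt 34.0 dir -176.7 zmin/max [178.  239.8]
```

View pics/s7c.png

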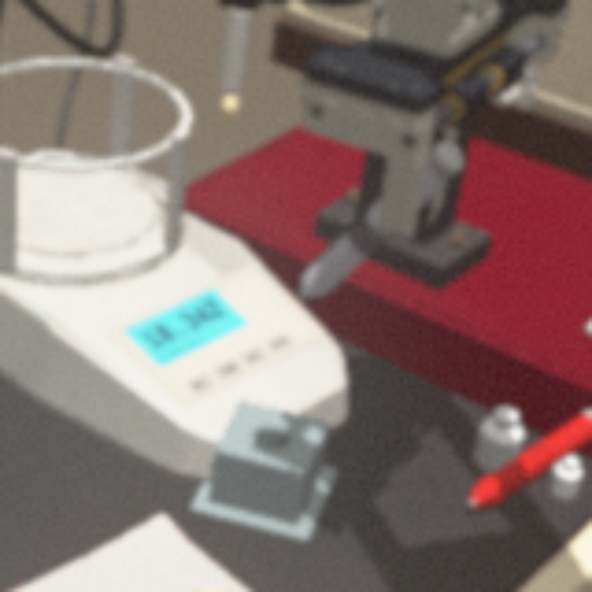

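>>> jog_arm([
  [0.02,-0.033,0],
  [0.04,-0.066,0],
  [0.06,-0.1,0],
  [0.08,-0.133,0],
  [0.1,-0.167,0],
  [0.115,-0.193,0.01],
  [0.125,-0.21,0.02],
  [0.13,-0.218,0.037],
], yaw=[0,0,0,0,0,0,0,0])

```text
clock: 19.45
tool_pos: [0.5436, 0.0231, 0.2287]
tool_rot: [-180.0, -0.1, 6.3]
ft_force: [0.6, -0.0, -0.7]
width: 0.0187
finger_force: 40.0
```

```bash
cat >> h.py <<'E'
from scipy import ndimage
def penfit(n,show=None):
    """axis of the held pen in the tool's x-z plane: tip (x fwd, z) relative to TCP, tilt"""
    s=env.read_state(); tcp=s["tool_pos"]; a=np.radians(s["tool_rot"][2]); ex=np.array([np.cos(a),np.sin(a),0]); ey=np.array([-np.sin(a),np.cos(a),0])
    i=eyes.camera_info(n);p,d=eyes.camera(n); P=cloud(i,d)-tcp
    X,Y,Z=P@ex,P@ey,P[...,2]
    m=(abs(Y)<.016)&(Z<-.032)&(Z>-.125)&(X>-.02)&(X<.1)&(Z<-.02)&(abs(X-(-Z-.006)*.7)<.03)
    l,k=ndimage.label(ndimage.binary_opening(m,iterations=1)); m=l==1+np.argmax(ndimage.sum(m,l,range(1,k+1)))
    C,_=ray(i,0,0); v,u=np.nonzero(m); pts=[]
    K,R=np.array(i["K"]),np.array(i["R"])
    D=(np.c_[u,v,np.ones(len(u))]@np.linalg.inv(K).T)@R; lam=((tcp-C)@ey)/(D@ey); W=C+D*lam[:,None]-tcp
    q=np.c_[W@ex,W[:,2]]*1000
    dv=np.linalg.svd(q-q.mean(0))[2][0]; 
    for _ in range(4):   # midline: bin along the axis, mid of extremes
        dv*=-np.sign(dv[1]); nv=np.array([-dv[1],dv[0]]); t,w=q@dv,q@nv; b=np.round((t-t.min())/4); T=[];M=[]
        tt=np.percentile(t,99.8)
        for k in np.unique(b):
            g=b==k
            if g.sum()>5 and t[g].mean()<tt-18: T.append(t[g].mean()); M.append((w[g].min()+w[g].max())/2)
        f=np.polyfit(T,M,1); dv=dv+f[0]*nv; dv/=np.linalg.norm(dv)
    nv=np.array([-dv[1],dv[0]]); tip=dv*(q@dv).max()+nv*np.mean(M)
    if show:
        o=p.copy(); o[m]=(0,0,255); cv2.imwrite(show,o)
    print(n,len(u),"tilt",np.degrees(np.arctan2(dv[0],-dv[1])).round(1),"tip rel",tip.round(1),"tmax",(q@dv).max().round(1))
E
python3 - <<'E'
from h import *
togo(565.5,23.4,183.6,6.1)
penfit("scene","pics/s8.png");penfit("scene"); penfit("top","pics/t8.png")
a=cv2.imread("pics/s8.png")[100:310,150:430];b=cv2.imread("pics/t8.png")[100:310,150:430]
cv2.imwrite("pics/st8.png",cv2.resize(np.hstack([a,b]),(800,300)))
E
```

```text
t 19.45 tcp [543.6  23.1 228.7] rot [-1.8e+02 -1.0e-01  6.3e+00] w 18.7 F [ 0.6 -0.  -0.7]
offset [21.8  2.1 45.1] turn 0.2
scene 172 tilt 33.7 tip rel [ 63.3 -97.6] tmax 116.3
scene 165 tilt 34.7 tip rel [ 64.1 -98.7] tmax 117.6Traceback (most recent call last):
  File "<stdin>", line 3, in <module>
  File "h.py", line 43, in penfit
    l,k=ndimage.label(ndimage.binary_opening(m,iterations=1)); m=l==1+np.argmax(ndimage.sum(m,l,range(1,k+1)))
                                                                      ~~~~~~~~~^^^^^^^^^^^^^^^^^^^^^^^^^^^^^^^
    return _wrapfunc(a, 'argmax', axis=axis, out=out, **kwds)
    return bound(*args, **kwds)
ValueError: attempt to get argmax of an empty sequence
```

```bash
python3 - <<'E'
from h import *
togo(567.2,23.7,184.1,6.1)
for k in range(6): penfit("scene")
P=[]
for k in range(4):
    i=eyes.camera_info("top");p,d=eyes.camera("top"); P.append(d)
d=np.median(P,0); cl=cloud(i,d); co,X=plate(cl,(.585,-.03,.034),(.71,.09,.11)); X=X*1000
a=np.radians(6.0); s=(X-[642.5,31.7,0])@[np.cos(a),np.sin(a),0]; y=(X-[642.5,31.7,0])@[-np.sin(a),np.cos(a),0]
print(np.percentile(s,[.3,1,99,99.7]).round(1),np.percentile(y,[.3,1,99,99.7]).round(1), co@[.6425,.0317,1])
E
```

```text
t 19.6 tcp [541.7  21.6 226.8] rot [-180.     0.2    6.2] w 19.7 F [ 0.9 -0.1 -0.1]
offset [25.6  0.7 42.7] turn 0.1
scene 172 tilt 34.2 tip rel [ 63.5 -98.5] tmax 117.1
scene 167 tilt 32.9 tip rel [ 62.6 -98.1] tmax 116.3
scene 168 tilt 35.8 tip rel [ 63.5 -95.8] tmax 114.8
scene 170 tilt 34.6 tip rel [ 63.3 -96.5] tmax 115.4
scene 166 tilt 33.6 tip rel [ 62.6 -97.1] tmax 115.6
scene 168 tilt 33.9 tip rel [ 62.8 -97. ] tmax 115.5h.py:29: RuntimeWarning: Mean of empty slice.
  X=Q[k]; print("n",k.sum(),"slope",np.degrees(np.arctan(np.hypot(*co[:2]))).round(1),"dir",np.degrees(np.arctan2(co[1],co[0])).round(1),"mean",(X.mean(0)*1000).round(1),"lo",(np.percentile(X,1,0)*1000).round(1),"hi",(np.percentile(X,99,0)*1000).round(1)); return co,X
  ret = um.true_divide(
Traceback (most recent call last):
  File "h.py", line 29, in plate
    X=Q[k]; print("n",k.sum(),"slope",np.degrees(np.arctan(np.hypot(*co[:2]))).round(1),"dir",np.degrees(np.arctan2(co[1],co[0])).round(1),"mean",(X.mean(0)*1000).round(1),"lo",(np.percentile(X,1,0)*1000).round(1),"hi",(np.percentile(X,99,0)*1000).round(1)); return co,X
                                                                                                                                                                                  ~~~~~~~~~~~~~^^^^^^^
IndexError: index -1 is out of bounds for axis 0 with size 0
```

>>> jog_arm([
  [0.004,0.0005,0.007],
  [0.008,0.001,0.014],
  [0.012,0.001,0.021],
  [0.016,0.001,0.028],
  [0.019,0.001,0.034],
  [0.0215,0.001,0.038],
  [0.0215,0.001,0.038],
  [0.0215,0.001,0.038],
], yaw=[0,0,0,0,0,0,0,0])

```text
clock: 20.9
tool_pos: [0.5645, 0.0226, 0.19]
tool_rot: [-180.0, 0.0, 6.1]
ft_force: [-0.2, -0.1, -0.6]
width: 0.019
finger_force: 40.0
```

```bash
python3 - <<'E'
from h import *
togo(568.2,23.7,182.9,6.1)
ds=[]
for k in range(4): penfit("scene"); i=eyes.camera_info("scene"); p,d=eyes.camera("scene"); ds.append(d)
togo(568.2,23.7,182.9,6.1)
d=np.median(ds,0); cl=cloud(i,d); co,X=plate(cl,(.585,-.01,.03),(.71,.08,.098)); X=X*1000
print("z at 642.5,31.7:",co@[.6425,.0317,1])
cv2.imwrite("pics/s9.png",cv2.resize(p[130:270,170:310],None,fx=4,fy=4,interpolation=cv2.INTER_CUBIC))
E
```

```text
t 20.9 tcp [564.5  22.6 190. ] rot [-180.     0.     6.1] w 19.0 F [-0.2 -0.1 -0.6]
offset [ 3.8 -0.7  7.1] turn 0.0
scene 160 tilt 36.7 tip rel [  95.9 -135.8] tmax 166.1
scene 155 tilt 42.7 tip rel [ 111.3 -124.4] tmax 166.9
scene 308 tilt 39.8 tip rel [ 100.5 -135.4] tmax 168.4
scene 309 tilt 39.5 tip rel [  99.1 -134.2] tmax 166.6
t 21.3 tcp [564.5  22.6 190.3] rot [180.   -0.    6.1] w 19.1 F [ 0.   0.2 -0.4]
offset [ 3.8 -0.7  7.4] turn 0.0
n 947 slope 34.7 dir 5.5 mean [637.4  32.9  67.6] lo [5.919e+02 5.000e-01 3.810e+01] hi [681.3  63.3  97.5]
z at 642.5,31.7: 0.07106699869034505
```

View pics/s9.png

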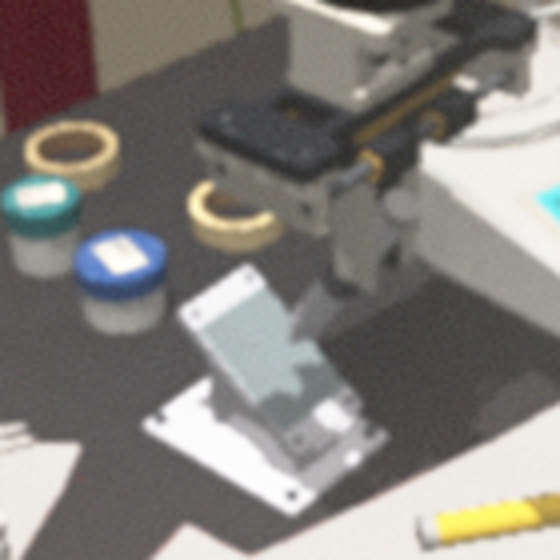

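```bash
python3 - <<'E'
from h import *
s=env.read_state(); tcp=s["tool_pos"]; a=np.radians(6.1); ex=np.array([np.cos(a),np.sin(a),0]); ey=np.array([-np.sin(a),np.cos(a),0])
i=eyes.camera_info("scene"); C,D=ray(i,243.2,213.7); W=C+D*((tcp-C)@ey)/(D@ey); print("tip scene",W*1000,"rel",((W-tcp)@ex*1000).round(1),((W-tcp)[2]*1000).round(1))
ds=[eyes.camera("scene") for k in range(4)]; d=np.median([x[1] for x in ds],0)
co,X=plate(cloud(i,d),(.585,-.01,.03),(.71,.08,.103))
n=np.array([-co[0],-co[1],1]); n/=np.linalg.norm(n)
h=lambda w:(w[2]-co@[w[0],w[1],1])*n[2]*1000
foot=W-n*h(W)/1000; sx=np.array([n[2]*ex[0],n[2]*ex[1],np.hypot(n[0],n[1])])
u=(X-foot)@sx*1000; y=(X-foot)@ey*1000
print("height",h(W).round(1),"up-slope rel. tip foot",np.percentile(u,[.5,1,99,99.5]).round(1),"across",np.percentile(y,[.5,1,99,99.5]).round(1))
t2=tcp+ex*.0632-np.array([0,0,.0975]); print("tip predicted",(t2*1000).round(1),"height",h(t2).round(1))
E
```

```text
tip scene [624.77555181  28.99933058  95.32601882] rel 60.6 -94.9
n 1006 slope 34.8 dir 5.2 mean [640.4  33.2  69.8] lo [5.923e+02 5.000e-01 3.850e+01] hi [686.6  63.6 101.6]
height 30.1 up-slope rel. tip foot [-59.5 -58.8  54.   54.7] across [-29.  -28.7  30.6  30.7]
tip predicted [627.4  29.3  92.8] height 26.5
```

>>> jog_arm([
  [0.001,-0.0003,0.0015],
  [0.002,-0.0008,0.003],
  [0.003,-0.0008,0.0045],
  [0.0043,-0.0008,0.0062],
  [0.0043,-0.0008,0.0062],
  [0.0043,-0.0008,0.0062],
  [0.0043,-0.0008,0.0062],
  [0.0043,-0.0008,0.0062],
], yaw=[0,0,0,0,0,0,0,0])

```text
clock: 22.3
tool_pos: [0.5687, 0.0238, 0.184]
tool_rot: [180.0, -0.0, 6.1]
ft_force: [0.2, -0.1, -0.1]
width: 0.0191
finger_force: 40.0
```

```bash
python3 - <<'E'
from h import *
togo(568.2,23.7,182.9,6.1)
i=eyes.camera_info("scene"); p,d=eyes.camera("scene"); plate(cloud(i,d),(.585,-.01,.03),(.71,.08,.103))
print(sign_off())
E
```

```text
t 22.3 tcp [568.7  23.8 184. ] rot [180.   -0.    6.1] w 19.1 F [ 0.2 -0.1 -0.1]
offset [-0.5  0.1  1.1] turn 0.0
n 979 slope 34.6 dir 4.8 mean [640.5  34.   69.7] lo [5.937e+02 4.000e-01 3.830e+01] hi [687.   64.3 101.1]
the job is handed in; nothing more can be done
None
```

The job is handed in at about 22 s: the panel lies flat on the rest with one short end on the lip, and the pen is held about square to it (tilt measured about 34°, panel 35°), its point an estimated 19–22 mm off the middle of the face. The red and yellow look-alike pens, upright at the start, were lying on the worktop when I next looked; I don't know whether the arm tipped them.

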